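Work the tight locating block out of the setting nest

TASK

Free the locating block from the small steel setting nest: swing the keeper lever to 90 degrees, its knob on the robot's side, then work the block up out of its slot by rocking it side to side along the slot; pulled straight it brings the loose nest up with it, and the nest must stay on the table. Finish while holding the block upright in the gripper just clear above its slot, with about 15 mm of air between its tongue and the top of the slot, the lever still at 90 degrees and the things around left where they are.

Things in the scene. Friction and masses are not known exactly. Their poses are not given: they have to be found in the camera images.
- nest: Setting nest, plain steel, loose on the table, 3.9 kg. Plate 116 (its x) x 186 (its y, from y = -84 to +102) x 18 mm. Origin: on the plate's underside, directly below the middle of the slot; z up. The slot runs along y, its floor is the plate's top (z = 18); two 8 mm dowel pins at y = -27 and +27 (tops at z = 34) close its ends. The keeper's post stands at y = +75.
- slot_mouth (a point): Middle of the slot's mouth, at nest (0, 0, 38) mm. Walls up to here: fixed cheek x = +6 to +28, sprung brass gib x = -6, its housing to x = -38; 50 to 58 mm long in y. The gib pinches the block: straight up it holds with about 45 to 75 N, more than the nest weighs. Gripped firmly (90 N) and rocked about nest x 8 degrees each way under a 15 to 25 N pull, it climbs about 1 mm a swing.
- block: Locating block, plain steel, 0.42 kg, seated in the slot, axes along the nest's. Origin: middle of the tongue's underside, 18 mm over the nest's origin when home. Tongue 12 (x) x 40 (y) x 24 mm high; flange 30 x 76 mm at z = 24 to 33; on it the grip boss, 22 (x) x 30 (y) mm, z = 33 to 73. The tongue is out of the slot when its underside is over 20 mm above the slot floor.
- block_grip (a point): Middle of the grip boss, 54 mm above the block's origin (72 mm above the table when seated).
- keeper (a joint): Angle (rad) of the keeper lever, a dark flat bar 51 to 59 mm above the table on a vertical hinge. Near 0 (locked) its short arm (50 mm) lies 2 mm over the +y end of the block's flange and its knob points to nest +y. It grows counter-clockwise seen from above; at 1.571 (engraved line) the knob points to nest -x and both arms are out of the way. Stays where left (0.1 N m); stops at -0.25 and 2.6.
- keeper_axis (a point): Point on the keeper's hinge axis, at nest (0, 75) mm, 55 mm above the table.
- keeper_knob (a point): Middle of the keeper's upright black round knob, 18 mm in diameter, 66 mm from the hinge axis, 80 mm above the table; the knob reaches from 59 to 97 mm above the table.
- tamping_rod: Bystander: tamping rod standing on its 40 mm foot, 88 mm high; origin under its foot.
- gauge_block: Bystander: stepped steel gauge block 22 x 60 x 40 mm; origin under its middle.
- thumb_screw_1: Bystander: knurled thumb screw standing on its 24 mm head, 31 mm high; origin under its head.
- thumb_screw_2: Bystander: a second such thumb screw.
Not all that is in view belongs to the job. Leave any purple look-alike of the block alone.

How it is judged:
On the way, in this order (a step that is already met when the one before it is completed fails the run):
1. the keeper lever stands at 90 degrees (within 10) with the block still home (value of joint keeper between 1.396 and 1.746 rad and z of block in the frame of nest below 0.021 m), for 0.2 s.
2. the block is rocked to one side (over 2.5 degrees in the nest) with its tongue still in the slot (angle between the z axis of block and the z axis of nest, either way round above 0.044 rad and z of block in the frame of nest below 0.036 m).
At the end, for the whole second after the job is handed in: Fingers alone hold the block, still and upright (within 11 degrees), over its slot (within 30 mm), its underside 5 to 35 mm above the slot walls; the nest flat on the table within 40 mm of its start; the keeper lever at 90 degrees within 10 (z of block in the frame of nest between 0.043 and 0.073 m and horizontal distance between block and nest below 0.03 m and angle between block's own z axis and vertical below 0.2 rad and linear speed of block below 0.02 m/s and contact force between block and the fingers above 2 N and contact force between block and nest below 0.2 N and height (world z) of nest below 0.003 m and angle between nest's own z axis and vertical below 0.03 rad and distance of nest from where it was at the start of the episode below 0.04 m and value of joint keeper between 1.396 and 1.746 rad); the arm keeps its last pose, push and grip.
It fails at once if the nest is lifted or tipped off the table (over 10 mm or 6 degrees) (height (world z) of nest above 0.01 m or angle between nest's own z axis and vertical above 0.105 rad).
It fails at once if a bystander is pushed more than 20 mm (distance of any of tamping_rod, gauge_block, thumb_screw_1, thumb_screw_2 from where it was at the start of the episode above 0.02 m).
It also fails if it takes over 64 s, if anything falls off the work surface, if the arm or the gripper's body presses on something with over 40 N, if the wrist force passes 120 N, or if a joint passes its speed limit or range.

ROBOT

A 6-joint arm with a two-finger parallel gripper is mounted at the origin on a cart in front of the work surface, level with it; the furniture and walls round the work are solid. World frame = base frame: x ahead of the robot, y to its left, z up, the work surface at z = 0. Lengths are in m, angles in rad, forces in N, time in s.
With the tool pointing down it reaches from about 0.35 to 0.975 m from the base axis. Payload 4.9 kg.
Tool frame: the origin (TCP) lies at the very end of the fingers, on their centre line; the grasp point (between the pads) lies ctrl.grip_point_offset behind it (ctrl.grip_point_offset is the distance from the TCP to the grasp point, in m); z points along the fingers, y is the direction in which the jaws open and shut (so a half turn about z gives the same grasp; the last joint's range is limited). The gripper opens to 85 mm and grips with 20 to 120 N. Pads are 22 mm wide; open, the fingers measure 114 mm over their backs; the gripper's body (76 mm by 85 mm) begins 54 mm behind the grasp point. The pads swing forward as they close: fully open they stand 13 mm farther back than shut.
Start: joints at [-1.301, 0.053, 1.613, -0, 1.476, -0.119], TCP at [0.237, -0.578, 0.231] pointing down, gripper open.
Joint ranges: [-3.01, 3.01], [-1.01, 2.22], [0.06, 2.58], [-1.02, 4.17], [0.09, 2.62], [-3.14, 3.14]. Speed limits (rad/s): [2.57, 2.57, 3.14, 3.14, 3.14, 3.14].

INTERFACE

Orientations are given as a rotation vector (axis times angle).
In Python, from station import ctrl gives the robot as it stands. The module is installed in compiled form; this text tells all that it offers.
- The arm moves only by the shell command python3 -m creep 'ROWS' [FORCE]. ROWS is JSON, a list of rows, each a list of 5 numbers: the closure in counts, from 0 (fully open) to 255 (shut), then the shift along the tool's x, y, z in mm, then the turn about the tool's z in rad. A call has 1 to 12 rows; each row is the pose to reach, as a shift and turn from the pose commanded when the call began, along the tool's axes at that moment; what a row does not reach only later rows make up. A row lasts 1/12 s, in which the tool goes at most 41.7 mm and 7.16 degrees, less where a joint would pass 70% of its speed; a pose out of reach is approached as far as the arm can. A call with a gripper value outside its range is refused whole. The fingers move at their own pace and stop on an object; FORCE is the grip in N (left out, the last holds). Time passes only in rows, so rows that repeat a pose let the fingers close. It gives the time, the measured TCP pose, the force and the opening at its end, in the units of the state.
- ctrl.get_obs(): the state, without advancing time (a new reading comes with each control period).
- ctrl.get_image(name): name is "scene" or "top" or "wrist"; returns the picture (384x512x3 uint8, red, green, blue); there is no depth.
- ctrl.calibration(name): a dict with "fx", "fy", "cx", "cy" (pixels), "R" (3x3) and "t" (3): a world point X has camera coordinates R X + t. Camera axes: x right, y down, z forward; pixel columns grow to the right and rows downward; lengths in m; the calibration is good to about 2 mm. A picture is of the moment at which its call begins: read the wrist's pose just before it. calibration takes no time and is no camera call; for the wrist camera it gives the pose at the moment of the call.
- ctrl.finish_job(): hands the job in, once; it reports no verdict.
Trained networks look in the newest picture that a camera, given by its name, has taken for a name from the list of things; names that differ only in an ending like _2 or _b are one class to them, and where a whole thing is asked for, a point or a joint stands for the part that bears it (a point fixed in the world has none). Each returns a list of dicts, best first, with "conf" (0 to 1); they miss things now and then, are a little off and sometimes report something else, mostly with a low value. They report only what shows in the picture. A call takes as long as a camera call. They do not tell look-alikes from the thing itself.
- ctrl.boxes_of(camera, label): "rect" ([left, top, width, height] in pixels, round what is visible of it).
- ctrl.outline_of(camera, label): "mask" (384x512 bool, what is visible of it) and "rect" ([left, top, width, height] in pixels, round what is visible of it).
The state is a dict: "t": time; "q": joint angles; "dq": joint speeds; "effort": joint torques, N m; "tool_pos": TCP position; "tool_rot": TCP orientation; "contact_force": force on the tool from outside, world axes, zero at the start; "wrist_torque": the same for the moment, N m; "opening": finger opening in m.
Only numpy, scipy, OpenCV 4.12 (cv2) and the standard library are available. Lean on these libraries where they do the work, as an engineer would, in place of code of your own. Each camera call takes 0.05 s, during which the arm holds its last target. There are 200 camera calls.

## Working session

There is one attempt and no reset: what is moved stays moved. The work goes in short steps, Python scripts to look and compute and a shell command to move; the robot and the scene stay as the last step left them, time stands still between calls to the robot, and variables do not carry over. Pictures are saved under pics/ and viewed, about 8 in all and at most 12, crops included, and the job is handed in when it is done.

```bash
mkdir -p pics; ls; cat > h.py <<'E'
import numpy as np, cv2
from station import ctrl
from scipy.spatial.transform import Rotation as R
def save(cam,name):
    im=ctrl.get_image(cam); cv2.imwrite(f'pics/{name}.png',im[:,:,::-1]); return im
def ray(c,u,v,z):
    "world point on plane z seen at pixel u,v"
    Rm=np.array(c['R']);t=np.array(c['t']); o=-Rm.T@t
    d=Rm.T@np.array([(u-c['cx'])/c['fx'],(v-c['cy'])/c['fy'],1]); return o+d*(z-o[2])/d[2]
def proj(c,X):
    p=np.array(c['R'])@np.array(X)+np.array(c['t']); return np.array([c['fx']*p[0]/p[2]+c['cx'],c['fy']*p[1]/p[2]+c['cy']])
E
python3 - <<'E'
from h import *
o=ctrl.get_obs(); print({k:np.round(v,3) for k,v in o.items()}, ctrl.grip_point_offset)
a=save('scene','s0');b=save('top','t0')
for cam in('scene','top'):
    c=ctrl.calibration(cam); print(cam,c['fx'],np.round(-np.array(c['R']).T@c['t'],3), np.round(c['R'],2).tolist())
    for n in ['nest','block','keeper','block_grip','keeper_knob','tamping_rod','gauge_block','thumb_screw_1']:
        print(n,[(np.round(r['rect']).tolist(),round(r['conf'],2)) for r in ctrl.boxes_of(cam,n)])
cv2.imwrite('pics/both0.png',np.vstack([a,b])[:,:,::-1])
E
```

```text
pics
{'t': np.float64(0.0), 'q': array([-1.301,  0.053,  1.614,  0.   ,  1.476, -0.119]), 'dq': array([ 0.002,  0.002, -0.001, -0.001,  0.002,  0.001]), 'effort': array([ 1.0000e-03, -3.9369e+01, -3.7017e+01,  0.0000e+00,  7.0000e-03,
       -0.0000e+00]), 'tool_pos': array([ 0.237, -0.578,  0.23 ]), 'tool_rot': array([-3.08 , -0.606,  0.   ]), 'contact_force': array([0.298, 0.187, 0.113]), 'wrist_torque': array([ 0.03 , -0.022,  0.015]), 'opening': np.float64(0.085)} 0.0187
scene 377.82415745952346 [0.171 0.451 0.414] [[-0.87, -0.5, 0.0], [-0.19, 0.33, -0.92], [0.46, -0.8, -0.39]]
nest []
block [([264.0, 172.0, 18.0, 34.0], 0.63), ([232.0, 188.0, 8.0, 7.0], 0.42)]
keeper [([249.0, 190.0, 22.0, 26.0], 0.64)]
block_grip [([323.0, 196.0, 22.0, 37.0], 0.62), ([265.0, 176.0, 16.0, 26.0], 0.57)]
keeper_knob [([246.0, 190.0, 23.0, 26.0], 0.69)]
tamping_rod [([248.0, 193.0, 24.0, 23.0], 0.73), ([209.0, 176.0, 18.0, 37.0], 0.67), ([235.0, 191.0, 62.0, 38.0], 0.23)]
gauge_block [([277.0, 176.0, 8.0, 13.0], 0.63)]
thumb_screw_1 [([231.0, 188.0, 10.0, 5.0], 0.61), ([234.0, 188.0, 67.0, 43.0], 0.59), ([230.0, 190.0, 4.0, 13.0], 0.55)]
top 380.453408870922 [ 0.365 -0.247  0.906] [[0.13, -0.99, -0.0], [-0.97, -0.12, -0.23], [0.23, 0.03, -0.97]]
nest [([235.0, 170.0, 103.0, 52.0], 0.76)]
block [([268.0, 253.0, 34.0, 29.0], 0.71), ([288.0, 182.0, 31.0, 18.0], 0.58)]
keeper [([236.0, 185.0, 58.0, 12.0], 0.78)]
block_grip [([288.0, 182.0, 31.0, 18.0], 0.82), ([270.0, 251.0, 33.0, 28.0], 0.58)]
keeper_knob [([235.0, 186.0, 56.0, 11.0], 0.89)]
tamping_rod [([275.0, 128.0, 13.0, 24.0], 0.52)]
gauge_block [([344.0, 177.0, 25.0, 11.0], 0.86)]
thumb_screw_1 []
```

```bash
python3 - <<'E'
import cv2,numpy as np
t=cv2.imread('pics/t0.png');s=cv2.imread('pics/s0.png')
a=cv2.resize(t[90:300,170:430],(743,600),interpolation=cv2.INTER_CUBIC)
cv2.imwrite('pics/v1.png',a)
b=cv2.resize(s[130:270,170:370],(800,560),interpolation=cv2.INTER_CUBIC)
cv2.imwrite('pics/v2.png',b)
E
```

```text
(no output)
```

View pics/v1.png

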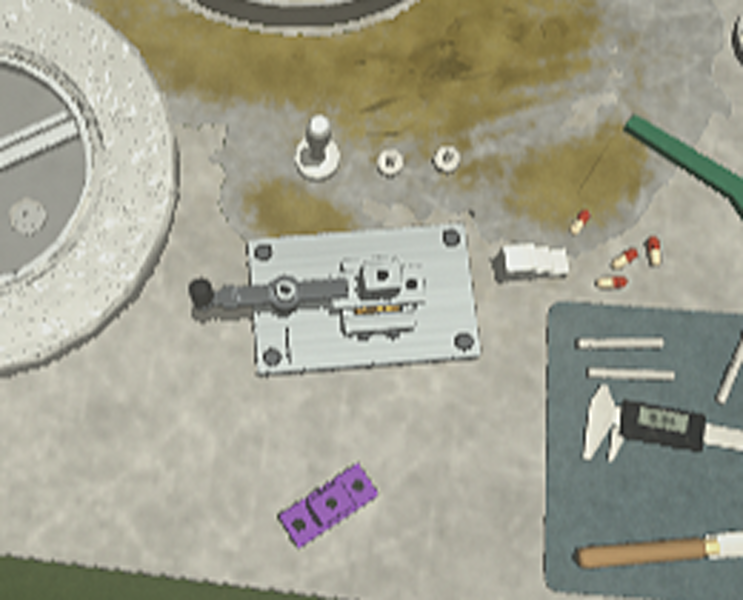

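View pics/v2.png

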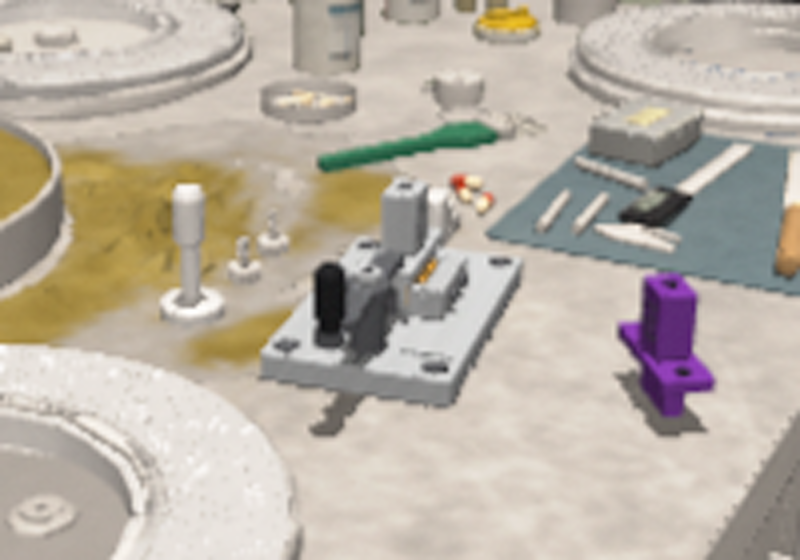

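Views 1 and 2: the steel nest is at top px ~(298,196). The keeper's black knob is at (240,192), pointing left (nest +y = world +y). There are two block candidates. The purple one at top px (285,267) is the look-alike. The plain steel one, seated in the slot at (303,187), fits the description. The rod and screws lie beyond the nest (+x), and the gauge block is at its -y end.

```bash
cat >> h.py <<'E'
from scipy.optimize import least_squares
def fitnest(c,pts,uv):
    "nest x,y,yaw from nest-frame points and pixels"
    def P(p):
        cs,sn=np.cos(p[2]),np.sin(p[2]); return [np.array([p[0]+cs*q[0]-sn*q[1],p[1]+sn*q[0]+cs*q[1],q[2]]) for q in np.array(pts)]
    f=lambda p:np.ravel([proj(c,X)-w for X,w in zip(P(p),uv)])
    s=least_squares(f,[.55,-.3,0],loss='soft_l1'); return s.x,f(s.x).reshape(-1,2)
E
python3 - <<'E'
from h import *
c=ctrl.calibration('top'); k=743/260
uv=np.array([(247,240),(470,226),(480,355),(257,375),(381,278),(285,291)])/k+[170,90]
pts=[(.058,.102,.018),(.058,-.084,.018),(-.058,-.084,.018),(-.058,.102,.018),(0,0,.091),(0,.075,.062)]
p,r=fitnest(c,pts,uv); print(p.round(4),r.round(1).tolist())
x,y,a=p
def N(q): return np.array([x+np.cos(a)*q[0]-np.sin(a)*q[1],y+np.sin(a)*q[0]+np.cos(a)*q[1]])
kn=ray(c,*(np.array((202,285))/k+[170,90]),.097)[:2]; ax=N((0,.075)); d=kn-ax
print('axis',ax,'knob',kn,np.hypot(*d),'angle',np.arctan2(d[1],d[0])-np.pi/2-a)
o=ctrl.get_obs(); print(R.from_rotvec(o['tool_rot']).as_matrix().round(3))
for n,(u,v,z) in dict(rod=(318,160,0),s1=(390,165,0),s2=(446,160,0),g=(533,275,0)).items(): print(n,ray(c,u/k+170,v/k+90,z).round(3))
E
```

```text
[ 0.575  -0.3108  0.1948] [[0.1, -0.3], [-1.5, -0.5], [0.4, 1.5], [-0.2, -0.1], [0.5, -0.4], [-0.0, 0.3]]
axis [ 0.56048331 -0.23721481] knob [ 0.54980404 -0.1739947 ] 0.06411574748417741 angle -0.027431697283723383
[[ 0.925  0.379 -0.   ]
 [ 0.379 -0.925 -0.   ]
 [-0.    -0.    -1.   ]]
rod [ 0.697 -0.251  0.   ]
s1 [ 0.7   -0.314  0.   ]
s2 [ 0.711 -0.363  0.   ]
g [ 0.616 -0.446  0.   ]
```

```bash
python3 -m creep '[[100,36,-16,-2,-0.12],[100,71,-32,-3,-0.24],[100,107,-48,-5,-0.36],[100,142,-63,-7,-0.48],[100,178,-79,-8,-0.6],[100,214,-95,-10,-0.72],[100,249,-111,-12,-0.84],[100,285,-127,-14,-0.96],[100,320,-143,-15,-1.08],[100,356,-158,-17,-1.2],[100,392,-174,-19,-1.3],[100,427,-190,-20,-1.377]]' 90; python3 -m creep '[[100,0,0,0,0],[100,0,0,0,0]]'
python3 - <<'E'
from h import *
o=ctrl.get_obs();c=ctrl.calibration('wrist');im=save('wrist','w0')
print(o['tool_pos'].round(4),R.from_rotvec(o['tool_rot']).as_matrix().round(3).tolist(),o['opening'],o['contact_force'].round(1))
import pickle;pickle.dump(c,open('w0.pkl','wb'))
print(np.round(-np.array(c['R']).T@c['t'],3),c['fx'])
cv2.imwrite('pics/v3.png',cv2.resize(im[:,:,::-1],(800,600)))
E
```

```text
t: 1.9
tool_pos: [0.5613, -0.239, 0.2518]
tool_rot: [1.988, 2.431, 0.0]
contact_force: [-0.3, -0.4, 0.7]
opening: 0.0519
t: 2.07
tool_pos: [0.5611, -0.239, 0.2513]
tool_rot: [-1.991, -2.43, 0.0]
contact_force: [0.2, -0.3, -0.2]
opening: 0.0519
[ 0.5611 -0.239   0.2513] [[-0.197, 0.98, -0.0], [0.98, 0.197, -0.0], [-0.0, -0.0, -1.0]] 0.05189945570261372 [ 0.2 -0.3 -0.2]
[ 0.545 -0.159  0.393] 293.2537928701025
```

View pics/v3.png

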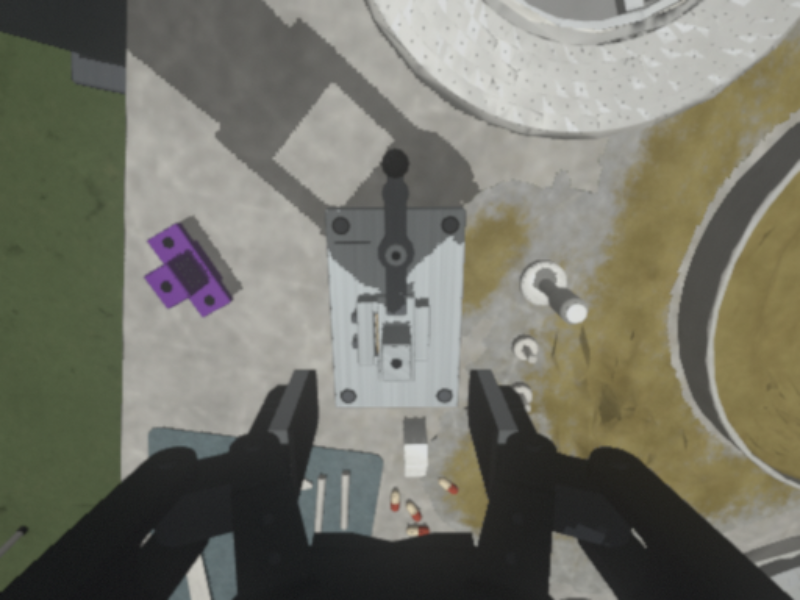

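View 3 (wrist, 800x600): the knob is at (395,160), the hinge at (396,256) and the steel boss top at (396,363). The purple look-alike is well off to the left at (190,270).

```bash
python3 - <<'E'
from h import *
import pickle
c=pickle.load(open('w0.pkl','rb')); k=1/.64
uv=np.array([(465,208),(458,407),(334,407),(328,208),(396,363),(396,256)])/k
pts=[(.058,.102,.018),(.058,-.084,.018),(-.058,-.084,.018),(-.058,.102,.018),(0,0,.091),(0,.075,.062)]
p,r=fitnest(c,pts,uv); print(p.round(4),r.round(1).tolist())
x,y,a=p
kn=ray(c,395/k,158/k,.097)[:2]; ax=np.array([x-np.sin(a)*.075,y+np.cos(a)*.075]); d=kn-ax
print('axis',ax,'knob',kn,np.hypot(*d),'ang',np.arctan2(d[1],d[0])-np.pi/2-a)
bt=ray(c,396/k,363/k,.091);print('boss',bt)
o=ctrl.get_obs();T=R.from_rotvec(o['tool_rot']).as_matrix()
for n,q in dict(knob=[*kn,.066],boss=[x,y,.06]).items(): print(n,(T.T@(np.array(q)-o['tool_pos'])*1000).round(1))
for ang in np.linspace(0,np.pi/2,7):
    th=a+np.pi/2+ang; P=ax+.066*np.array([np.cos(th),np.sin(th)]); print((T.T@np.array([*(P-kn),0])*1000).round(1))
E
```

```text
[ 0.5781 -0.3095  0.2012] [[1.3, 0.3], [-0.5, 0.2], [0.1, 0.3], [-2.3, 0.5], [0.3, -0.1], [0.1, -1.5]]
axis [ 0.5631082  -0.23597322] knob [ 0.54830229 -0.16838241] 0.06919343917067095 ang 0.014478834544841584
boss [ 0.57780958 -0.30964643  0.091     ]
knob [ 72.7   2.4 185.2]
boss [-71.4   4.1 191.2]
[-3.2  1.   0. ]
[ -5.5 -16.1   0. ]
[-12.2 -31.9   0. ]
[-22.7 -45.6   0. ]
[-36.5 -56.    0. ]
[-52.4 -62.5   0. ]
[-69.5 -64.6   0.1]
```

```bash
python3 -m creep '[[100,24,0,35,0],[100,48,1,70,0],[100,71,2,105,0],[100,71,2,140,0],[100,71,2,170,0],[100,71,2,184,0],[100,71,2,184,0],[220,71,2,184,0],[220,71,2,184,0],[220,71,2,184,0],[220,71,2,184,0],[220,71,2,184,0]]' 25; python3 -m creep '[[220,0,0,0,0],[220,0,0,0,0],[220,0,0,0,0]]'
```

```text
t: 3.12
tool_pos: [0.5495, -0.1719, 0.0698]
tool_rot: [1.992, 2.424, -0.0]
contact_force: [-1.9, -1.9, 5.0]
opening: 0.0169
t: 3.37
tool_pos: [0.5496, -0.1719, 0.0698]
tool_rot: [1.992, 2.424, -0.0]
contact_force: [-2.3, -1.9, 6.0]
opening: 0.017
```

```bash
python3 -m creep '[[220,0,0,-3,0],[220,-1,-9,-3,0],[220,-2,-17,-3,0],[220,-5,-25,-3,0],[220,-9,-33,-3,0],[220,-14,-40,-3,0],[220,-19,-47,-3,0],[220,-26,-53,-3,0],[220,-33,-57,-3,0],[220,-41,-61,-3,0],[220,-49,-64,-3,0],[220,-57,-65,-3,0]]'; python3 -m creep '[[220,-9,-1,0,0],[220,-9,-1,0,0],[220,-9,-1,0,0],[220,-9,-1,0,0]]'
```

```text
t: 4.37
tool_pos: [0.4962, -0.2373, 0.0704]
tool_rot: [-1.993, -2.427, -0.007]
contact_force: [2.1, 6.7, 1.9]
opening: 0.0166
t: 4.7
tool_pos: [0.4971, -0.2478, 0.0704]
tool_rot: [1.993, 2.426, 0.002]
contact_force: [5.7, 1.1, -2.6]
opening: 0.0163
```

```bash
python3 -m creep '[[110,0,0,0,0],[110,0,0,0,0],[110,0,0,-5,0],[110,0,0,-40,0],[110,0,0,-80,0],[110,0,30,-120,0],[110,0,66,-150,0],[110,0,66,-150,0],[110,0,66,-150,0]]' 90
python3 - <<'E'
from h import *
o=ctrl.get_obs();c=ctrl.calibration('wrist');im=save('wrist','w1')
print(o['tool_pos'].round(4),R.from_rotvec(o['tool_rot']).as_matrix().round(3).tolist(),o['opening'],o['contact_force'].round(1))
import pickle;pickle.dump(c,open('w1.pkl','wb'))
cv2.imwrite('pics/v4.png',cv2.resize(im[:,:,::-1],(800,600),interpolation=cv2.INTER_CUBIC))
E
```

```text
t: 5.45
tool_pos: [0.5642, -0.236, 0.2256]
tool_rot: [1.988, 2.422, 0.002]
contact_force: [0.3, -0.1, -0.1]
opening: 0.0488
[ 0.5642 -0.236   0.2256] [[-0.195, 0.981, 0.007], [0.981, 0.195, -0.004], [-0.006, 0.006, -1.0]] 0.048819817966789775 [ 0.3 -0.1 -0.1]
```

View pics/v4.png

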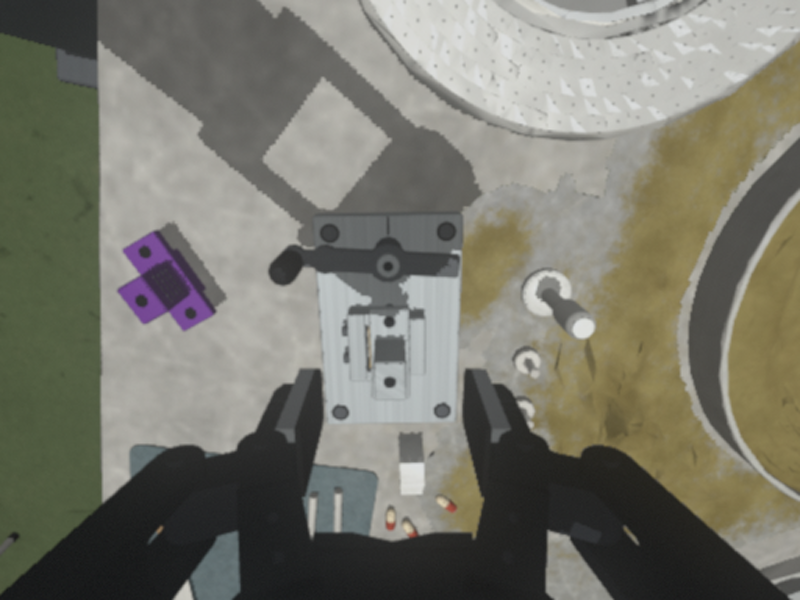

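View 4: the lever lies across the plate with its knob toward the robot at (285,265), about 88°. The block is home and its flange end at (389,321) is uncovered.

```bash
python3 - <<'E'
from h import *
import pickle
c=pickle.load(open('w1.pkl','rb')); k=1/.64
uv=np.array([(463,213),(458,421),(325,421),(315,213),(390,382),(389,265)])/k
pts=[(.058,.102,.018),(.058,-.084,.018),(-.058,-.084,.018),(-.058,.102,.018),(0,0,.091),(0,.075,.062)]
p,r=fitnest(c,pts,uv); print(p.round(4),r.round(1).tolist())
x,y,a=p
L=ray(c,305/k,260/k,.059);Rr=ray(c,455/k,266/k,.059);d=L-Rr; print('lever',np.degrees(np.arctan2(d[1],d[0])-a-np.pi/2)%360)
print('boss',ray(c,390/k,382/k,.091))
o=ctrl.get_obs();T=R.from_rotvec(o['tool_rot']).as_matrix()
for q in ([x,y,.056],[*ray(c,390/k,382/k,.091)[:2],.056]): print((T.T@(np.array(q)-o['tool_pos'])*1000).round(1))
E
```

```text
[ 0.5778 -0.3084  0.2033] [[1.5, -0.1], [-1.4, 0.8], [0.4, 1.6], [-1.6, 0.7], [0.2, -0.9], [0.2, -1.3]]
lever 87.16978879034593
boss [ 0.57788637 -0.30948542  0.091     ]
[-74.    1.  166.6]
[-75.1   0.8 166.7]
```

```bash
python3 -m creep '[[110,-25,0,20,0],[110,-50,1,50,0],[110,-75,1,85,0],[110,-75,1,120,0],[110,-75,1,150,0],[110,-75,1,164,0],[110,-75,1,164,0],[110,-75,1,164,0],[230,-75,1,164,0],[230,-75,1,164,0],[230,-75,1,164,0],[230,-75,1,164,0]]' 90; python3 -m creep '[[230,0,0,0,0],[230,0,0,0,0],[230,0,0,0,0]]'
```

```text
t: 6.5
tool_pos: [0.5779, -0.3097, 0.0597]
tool_rot: [1.99, 2.425, -0.001]
contact_force: [-2.3, 0.2, 6.5]
opening: 0.0209
t: 6.75
tool_pos: [0.5779, -0.3097, 0.0597]
tool_rot: [1.99, 2.425, -0.001]
contact_force: [-2.2, 1.0, 6.9]
opening: 0.021
```

```bash
python3 -m creep '[[230,0,0,-2,0],[230,0,0,-4,0],[230,0,0,-4,0],[230,0,0,-4,0]]'; python3 -m creep '[[230,2,0,0,0],[230,4,0,0,0],[230,6,0,0,0],[230,6,0,0,0]]'
```

```text
t: 7.08
tool_pos: [0.5778, -0.3096, 0.0598]
tool_rot: [1.991, 2.424, 0.0]
contact_force: [5.6, -5.2, -7.9]
opening: 0.0205
t: 7.42
tool_pos: [0.5765, -0.307, 0.0599]
tool_rot: [1.989, 2.419, -0.007]
contact_force: [6.0, -14.4, -13.7]
opening: 0.0205
```

```bash
python3 -m creep '[[230,2,0,-1,0],[230,5,0,-2,0],[230,7,0,-2,0],[230,7,0,-2,0]]'; python3 -m creep '[[230,-4,0,0,0],[230,-8,0,0,0],[230,-12,0,0,0],[230,-16,0,0,0],[230,-20,0,0,0],[230,-24,0,0,0],[230,-24,0,0,0]]'; python3 - <<'E'
from h import *
im=save('top','t1');print(ctrl.boxes_of('top','nest'))
E
```

```text
t: 7.75
tool_pos: [0.5734, -0.299, 0.0599]
tool_rot: [1.993, 2.422, -0.007]
contact_force: [3.1, -12.9, -16.8]
opening: 0.0205
t: 8.33
tool_pos: [0.5759, -0.3085, 0.0602]
tool_rot: [-1.979, -2.409, -0.019]
contact_force: [-8.0, 28.3, 7.6]
opening: 0.0206
[{'rect': [311.3, 191.9, 27.1, 24.8], 'conf': 0.79}]
```

```bash
python3 - <<'E'
from h import *
a=save('scene','s2');b=cv2.imread('pics/t1.png')[:,:,::-1]; s=cv2.imread('pics/s0.png')[:,:,::-1]
f=lambda i,x,y,w,h:cv2.resize(i[y:y+h,x:x+w],(800,300),interpolation=cv2.INTER_CUBIC)
w=save('wrist','w2')
cv2.imwrite('pics/v5.png',np.vstack([np.hstack([cv2.resize(a[150:250,215:348],(400,300)),cv2.resize(s[150:250,215:348],(400,300))]),np.hstack([cv2.resize(b[150:250,215:348],(400,300)),cv2.resize(w,(400,300))])])[:,:,::-1])
print(ctrl.get_obs()['tool_pos'],ctrl.get_obs()['contact_force'])
E
```

```text
[ 0.57596511 -0.30846975  0.06017914] [-7.70623788 27.21479527  8.23951751]
```

View pics/v5.png

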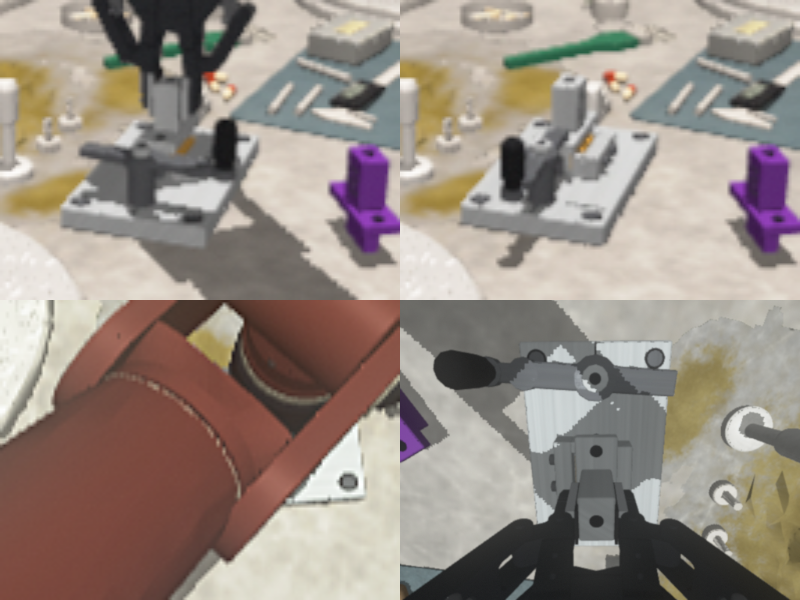

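View 5: the nest hasn't visibly shifted (plate corners match the start), and the wrist view shows the pads on the boss. I'll track the flange and boss holes against the plate holes by optical flow to get the tilt of the block.

```bash
cat > trk.py <<'E'
from h import *
import sys
# reference w2 ; points in composite -> full px
P=np.array([(596,451),(597,521),(536,356),(655,358),(596,378)],float); P=(P-[400,300])*512/400
def meas(ref='w2',name='wx'):
    o=ctrl.get_obs();save('wrist',name)
    g0=cv2.imread(f'pics/{ref}.png',0);g1=cv2.imread(f'pics/{name}.png',0)
    q,st,e=cv2.calcOpticalFlowPyrLK(g0,g1,P.astype(np.float32).reshape(-1,1,2),None,winSize=(15,15),maxLevel=3)
    d=(q.reshape(-1,2)-P).round(1)
    print('tcp',o['tool_pos'].round(4),'F',o['contact_force'].round(1),'M',o['wrist_torque'].round(2),'t',round(float(o['t']),2))
    for n,v,s in zip(('flange','bosstop','pl_L','pl_R','hinge'),d,st.ravel()): print(n,v,s,end='; ')
    print()
meas(name=sys.argv[1])
E
python3 -m creep '[[230,-2,0,-2,0],[230,-5,0,-4,0],[230,-8,0,-6,0],[230,-8,0,-6,0]]'; python3 trk.py w3
```

```text
t: 8.87
tool_pos: [0.576, -0.3192, 0.0603]
tool_rot: [-1.982, -2.412, -0.01]
contact_force: [-0.1, 11.4, -18.6]
opening: 0.0206
tcp [ 0.576  -0.3192  0.0603] F [ -0.1  11.4 -18.6] M [ 2.57 -0.45  0.07] t 8.87
flange [0.1 0.1] 1; bosstop [-0.1  0. ] 1; pl_L [0.3 0.2] 1; pl_R [0.5 0.2] 1; hinge [0.4 0.7] 1;
```

Everything moved together, so the nest slid instead of the block tilting. The firm grip resists pivoting between the pads. I'll regrip higher for more leverage and with a lighter force, so the block can pivot, and keep some weight on the nest.

```bash
python3 -m creep '[[230,4,0,4,0],[230,9,0,8,0],[150,9,0,8,0],[150,9,0,8,0],[150,9,0,0,0],[150,9,0,-6,0],[150,9,0,-6,0],[150,9,0,-6,0],[230,9,0,-6,0],[230,9,0,-6,0],[230,9,0,-6,0],[230,9,0,-6,0]]' 25; python3 trk.py w4
```

```text
t: 9.92
tool_pos: [0.5767, -0.3193, 0.075]
tool_rot: [-1.992, -2.425, 0.006]
contact_force: [-8.9, -0.8, 7.6]
opening: 0.0212
tcp [ 0.5767 -0.3193  0.075 ] F [-8.9 -0.8  7.6] M [-0.06  1.25  0.21] t 9.92
flange [-0.6 -9.9] 1; bosstop [ -0.7 -20.6] 1; pl_L [4.5 0.2] 1; pl_R [-5.9 -0.3] 1; hinge [-0.5 -0.5] 1;
```

```bash
sed -i 's/^def meas.*/P+=np.array([(-.6,-9.9),(-.7,-20.6),(4.5,.2),(-5.9,-.3),(-.5,-.5)])\ndef meas(ref="w4",name="wx"):/' trk.py
python3 -m creep '[[230,2,-3,0,0],[230,4,-3,0,0],[230,6,-3,0,0],[230,8,-3,0,0],[230,8,-3,0,0]]'; python3 trk.py w5
```

```text
t: 10.38
tool_pos: [0.5752, -0.3159, 0.0753]
tool_rot: [1.988, 2.419, -0.008]
contact_force: [2.1, -13.2, -3.7]
opening: 0.0214
tcp [ 0.5752 -0.3159  0.0753] F [  2.1 -13.2  -3.7] M [-2.37 -0.62  0.2 ] t 10.38
flange [0.4 2.4] 1; bosstop [0.1 0.5] 1; pl_L [-29.8 -18.1] 1; pl_R [0.3 4.9] 1; hinge [1.4 7.7] 1;
```

The block now pivots: the plate flows past while the boss stays with the tool. Continue.

```bash
python3 -m creep '[[230,2,0,-1,0],[230,4,0,-1,0],[230,6,0,-1,0],[230,6,0,-1,0]]'; python3 trk.py w6; python3 -m creep '[[230,-4,0,-1,0],[230,-8,0,-2,0],[230,-12,0,-3,0],[230,-16,0,-4,0],[230,-20,0,-5,0],[230,-24,0,-6,0],[230,-24,0,-6,0]]'; python3 trk.py w7
```

```text
t: 10.77
tool_pos: [0.5741, -0.311, 0.0761]
tool_rot: [1.987, 2.418, -0.01]
contact_force: [4.7, -16.2, -6.3]
opening: 0.0213
tcp [ 0.5741 -0.311   0.0761] F [  4.7 -16.2  -6.3] M [-2.84 -0.74  0.15] t 10.77
flange [0.5 6.6] 1; bosstop [0.1 2.1] 1; pl_L [-59.3 -25. ] 1; pl_R [-0.3 13.1] 1; hinge [ 1.  19.3] 1; 
t: 11.4
tool_pos: [0.576, -0.3223, 0.0766]
tool_rot: [-1.985, -2.417, -0.012]
contact_force: [1.3, 11.9, -6.6]
opening: 0.0216
tcp [ 0.576  -0.3223  0.0766] F [ 1.3 11.9 -6.6] M [ 2.3  -0.55  0.16] t 11.4
flange [ 1.3 -2. ] 1; bosstop [ 0.1 -1. ] 1; pl_L [ 8.6 -3. ] 1; pl_R [ 1.1 -2.9] 1; hinge [ 1.6 -4.7] 1;
```

```bash
python3 -m creep '[[230,-3,0,-1,0],[230,-6,0,-2,0],[230,-6,0,-2,0]]'; python3 trk.py w8; python3 -m creep '[[230,5,0,1,0],[230,10,0,2,0],[230,15,0,3,0],[230,20,0,4,0],[230,25,0,4,0],[230,30,0,4,0],[230,30,0,4,0]]'; python3 trk.py w9
```

```text
t: 11.7
tool_pos: [0.5765, -0.3262, 0.0768]
tool_rot: [-1.982, -2.414, -0.015]
contact_force: [3.1, 15.8, -10.0]
opening: 0.0217
tcp [ 0.5765 -0.3262  0.0768] F [  3.1  15.8 -10. ] M [ 2.77 -0.66  0.13] t 11.7
flange [ 1.6 -4.9] 1; bosstop [ 0.1 -2.3] 1; pl_L [ -9.1 -27.9] 1; pl_R [ 1.8 -8.2] 1; hinge [-5.8  5.3] 1; 
t: 12.33
tool_pos: [0.5732, -0.308, 0.0785]
tool_rot: [1.99, 2.423, -0.006]
contact_force: [4.3, -10.2, -9.0]
opening: 0.0214
tcp [ 0.5732 -0.308   0.0785] F [  4.3 -10.2  -9. ] M [-1.91 -0.85  0.23] t 12.33
flange [0.9 9.5] 1; bosstop [0.1 1.9] 1; pl_L [-63.   -8.8] 1; pl_R [-0.8 19.3] 1; hinge [ 1.6 25.6] 1;
```

```bash
python3 -m creep '[[230,-5,0,-2,0],[230,-10,0,-3,0],[230,-15,0,-4,0],[230,-20,0,-5,0],[230,-25,0,-6,0],[230,-30,0,-7,0],[230,-30,0,-7,0]]'; python3 trk.py w10
```

```text
t: 12.97
tool_pos: [0.5766, -0.3277, 0.0802]
tool_rot: [-1.984, -2.416, -0.013]
contact_force: [3.7, 12.5, -11.5]
opening: 0.0213
tcp [ 0.5766 -0.3277  0.0802] F [  3.7  12.5 -11.5] M [ 2.26 -0.63  0.12] t 12.97
flange [ 1.8 -6.9] 1; bosstop [ 0.1 -4.6] 1; pl_L [ -5.6 -27.7] 1; pl_R [  1.1 -10.4] 1; hinge [-1.  4.] 1;
```

```bash
python3 -m creep '[[230,5,0,1,0],[230,10,0,2,0],[230,15,0,3,0],[230,20,0,4,0],[230,25,0,4,0],[230,30,0,4,0],[230,30,0,4,0]]' 40; python3 trk.py w11;  python3 -m creep '[[230,-5,0,-2,0],[230,-10,0,-3,0],[230,-15,0,-4,0],[230,-20,0,-5,0],[230,-25,0,-6,0],[230,-30,0,-7,0],[230,-30,0,-7,0]]'; python3 trk.py w12
```

```text
t: 13.6
tool_pos: [0.5733, -0.3087, 0.0818]
tool_rot: [1.99, 2.422, -0.007]
contact_force: [4.3, -10.6, -9.1]
opening: 0.0205
tcp [ 0.5733 -0.3087  0.0818] F [  4.3 -10.6  -9.1] M [-2.25 -0.9   0.02] t 13.6
flange [1. 8.] 1; bosstop [-0.   0.3] 1; pl_L [-60.9  -8.7] 1; pl_R [-1.8 18.1] 1; hinge [ 1.6 23.6] 1; 
t: 14.23
tool_pos: [0.5763, -0.3272, 0.0831]
tool_rot: [-1.983, -2.414, -0.013]
contact_force: [4.0, 14.0, -11.4]
opening: 0.0207
tcp [ 0.5763 -0.3272  0.0831] F [  4.   14.  -11.4] M [ 2.6  -0.59  0.06] t 14.23
flange [ 2.  -6.2] 1; bosstop [ 0.  -5.1] 1; pl_L [16.1 -8.2] 1; pl_R [ 0.4 -8.5] 1; hinge [-0.8  5.1] 1;
```

```bash
for i in 1; do python3 -m creep '[[230,5,0,1,0],[230,10,0,2,0],[230,15,0,3,0],[230,20,0,4,0],[230,25,0,4,0],[230,30,0,4,0],[230,30,0,4,0]]' 45; python3 -m creep '[[230,-5,0,-2,0],[230,-10,0,-3,0],[230,-15,0,-4,0],[230,-20,0,-5,0],[230,-25,0,-6,0],[230,-30,0,-7,0],[230,-30,0,-7,0]]'; python3 -m creep '[[230,5,0,1,0],[230,10,0,2,0],[230,15,0,3,0],[230,20,0,4,0],[230,25,0,4,0],[230,30,0,4,0],[230,30,0,4,0]]'; done; python3 trk.py w13
```

```text
t: 14.87
tool_pos: [0.573, -0.3085, 0.0849]
tool_rot: [1.991, 2.422, -0.007]
contact_force: [4.3, -10.6, -11.9]
opening: 0.0204
t: 15.45
tool_pos: [0.5761, -0.3276, 0.0864]
tool_rot: [-1.983, -2.414, -0.012]
contact_force: [3.3, 13.0, -13.4]
opening: 0.0203
t: 16.03
tool_pos: [0.573, -0.3089, 0.0883]
tool_rot: [1.99, 2.422, -0.008]
contact_force: [5.0, -10.0, -13.3]
opening: 0.0205
tcp [ 0.573  -0.3089  0.0883] F [  5.  -10.  -13.3] M [-2.02 -0.75  0.2 ] t 16.03
flange [1.3 7.2] 1; bosstop [-0.1 -1.6] 1; pl_L [-56.7 -10.5] 1; pl_R [-2.8 18. ] 1; hinge [ 2.1 22.9] 1;
```

```bash
python3 -m creep '[[230,-5,0,-2,0],[230,-10,0,-3,0],[230,-15,0,-4,0],[230,-20,0,-5,0],[230,-25,0,-6,0],[230,-30,0,-7,0],[230,-30,0,-7,0]]'; python3 trk.py w14
```

```text
t: 16.67
tool_pos: [0.5758, -0.3283, 0.0899]
tool_rot: [-1.983, -2.414, -0.01]
contact_force: [0.9, 12.2, -14.8]
opening: 0.0199
tcp [ 0.5758 -0.3283  0.0899] F [  0.9  12.2 -14.8] M [ 2.43 -0.25  0.15] t 16.67
flange [ 2.5 -7.4] 1; bosstop [-0.1 -7.6] 1; pl_L [17.9 -8.8] 1; pl_R [-0.6 -8.6] 1; hinge [1.4 3.6] 1;
```

The pads have slipped a few mm up the boss, so I'll centre and regrip lower, with a look at the state.

```bash
python3 -m creep '[[230,5,0,1,0],[230,10,0,2,0],[230,15,0,3,0],[230,16,0,4,0],[160,16,0,4,0],[160,16,0,4,0],[160,16,0,10,0],[160,16,0,17,0],[160,16,0,17,0],[160,16,0,17,0]]' 40
python3 - <<'E'
from h import *
o=ctrl.get_obs();print(o['tool_pos'],o['contact_force'])
w=save('wrist','wr');s=save('scene','s3')
cv2.imwrite('pics/v6.png',np.hstack([cv2.resize(s[150:250,215:348],(400,300),interpolation=2),cv2.resize(w,(400,300))])[:,:,::-1])
E
```

```text
t: 17.55
tool_pos: [0.5752, -0.3189, 0.0778]
tool_rot: [-1.994, -2.426, 0.0]
contact_force: [-0.5, 0.8, -0.8]
opening: 0.0317
[ 0.57520977 -0.31886215  0.07782564] [-0.50719273  0.81454837 -0.8491277 ]
```

View pics/v6.png

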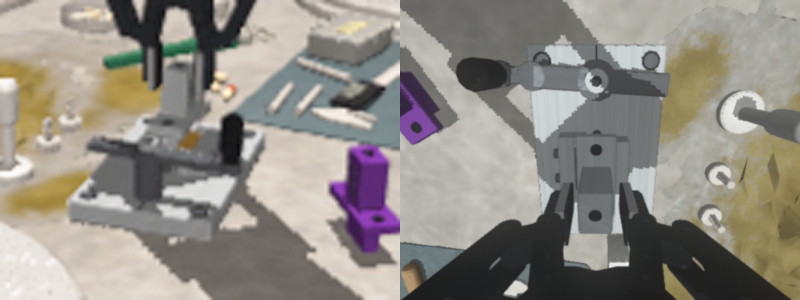

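View 6: the block stands upright and visibly higher, and the lever is still across. Close again and keep rocking.

```bash
python3 -m creep '[[230,0,0,0,0],[230,0,0,0,0],[230,0,0,0,0],[230,0,0,0,0],[230,0,0,-2,0],[230,5,0,-3,0],[230,10,0,-3,0],[230,14,0,-3,0],[230,14,0,-3,0]]' 45; python3 -m creep '[[230,-5,0,-2,0],[230,-10,0,-3,0],[230,-15,0,-4,0],[230,-20,0,-5,0],[230,-25,0,-6,0],[230,-29,0,-7,0],[230,-29,0,-7,0]]';python3 -m creep '[[230,5,0,1,0],[230,10,0,2,0],[230,15,0,3,0],[230,20,0,4,0],[230,25,0,4,0],[230,29,0,4,0],[230,29,0,4,0]]'; python3 trk.py w15
```

```text
t: 18.4
tool_pos: [0.5729, -0.3086, 0.0795]
tool_rot: [1.991, 2.422, -0.007]
contact_force: [4.2, -12.9, -13.4]
opening: 0.0211
t: 18.98
tool_pos: [0.5757, -0.3256, 0.0812]
tool_rot: [-1.982, -2.413, -0.014]
contact_force: [1.8, 14.3, -14.1]
opening: 0.0208
t: 19.57
tool_pos: [0.5727, -0.3092, 0.0833]
tool_rot: [1.991, 2.421, -0.009]
contact_force: [4.1, -12.7, -16.5]
opening: 0.0208
tcp [ 0.5727 -0.3092  0.0833] F [  4.1 -12.7 -16.5] M [-2.39 -0.82 -0.1 ] t 19.57
flange [ 1.1 12.6] 1; bosstop [ 0.  11.5] 1; pl_L [-25.5  -7.1] 1; pl_R [-1.3 17. ] 1; hinge [ 2.4 22. ] 1;
```

```bash
python3 -m creep '[[230,-5,0,-2,0],[230,-10,0,-3,0],[230,-15,0,-4,0],[230,-20,0,-5,0],[230,-25,0,-6,0],[230,-29,0,-6,0],[230,-29,0,-6,0]]';python3 -m creep '[[230,5,0,1,0],[230,10,0,2,0],[230,15,0,3,0],[230,20,0,3,0],[230,25,0,3,0],[230,29,0,3,0],[230,29,0,3,0]]'; python3 trk.py w16;python3 -m creep '[[230,-5,0,-2,0],[230,-10,0,-3,0],[230,-15,0,-4,0],[230,-20,0,-5,0],[230,-25,0,-6,0],[230,-29,0,-6,0],[230,-29,0,-6,0]]'
```

```text
t: 20.2
tool_pos: [0.5759, -0.327, 0.0851]
tool_rot: [-1.984, -2.415, -0.011]
contact_force: [-0.1, 13.4, -14.6]
opening: 0.021
t: 20.78
tool_pos: [0.5729, -0.3095, 0.0876]
tool_rot: [1.99, 2.421, -0.01]
contact_force: [3.2, -11.3, -15.0]
opening: 0.0212
tcp [ 0.5729 -0.3095  0.0876] F [  3.2 -11.3 -15. ] M [-2.24 -0.64 -0.06] t 20.78
flange [ 1.1 11.1] 1; bosstop [0.1 9.2] 1; pl_L [-57.2 -13.6] 1; pl_R [-2.8 16.1] 1; hinge [ 1.6 20.5] 1; 
t: 21.42
tool_pos: [0.5762, -0.3281, 0.0894]
tool_rot: [-1.985, -2.416, -0.009]
contact_force: [-0.4, 12.2, -14.1]
opening: 0.0208
```

```bash
python3 -m creep '[[230,5,0,1,0],[230,10,0,2,0],[230,15,0,3,0],[230,20,0,3,0],[230,25,0,3,0],[230,29,0,3,0],[230,29,0,3,0]]' 50;python3 -m creep '[[230,-5,0,-2,0],[230,-10,0,-3,0],[230,-15,0,-4,0],[230,-20,0,-5,0],[230,-25,0,-6,0],[230,-29,0,-6,0],[230,-29,0,-6,0]]'; python3 -m creep '[[230,5,0,1,0],[230,10,0,2,0],[230,15,0,3,0],[230,15,0,3,0]]'; python3 trk.py w17
```

```text
t: 22.0
tool_pos: [0.5732, -0.3098, 0.0919]
tool_rot: [1.989, 2.42, -0.01]
contact_force: [2.2, -11.1, -14.6]
opening: 0.0207
t: 22.58
tool_pos: [0.5768, -0.3297, 0.0937]
tool_rot: [-1.988, -2.419, -0.007]
contact_force: [0.7, 8.1, -14.2]
opening: 0.0206
t: 22.92
tool_pos: [0.5758, -0.3225, 0.0944]
tool_rot: [1.989, 2.422, -0.009]
contact_force: [1.6, -8.3, -15.3]
opening: 0.0207
tcp [ 0.5758 -0.3225  0.0944] F [  1.6  -8.3 -15.3] M [-1.83 -0.32  0.01] t 22.92
flange [ 1.2 -0.6] 1; bosstop [0. 2.] 1; pl_L [ 1.2 -7.8] 1; pl_R [-4.  -4.4] 1; hinge [ 1.9 -8.1] 1;
```

```bash
python3 -m creep '[[230,5,0,0,0],[230,10,0,0,0],[230,15,0,0,0],[230,15,0,0,0]]';python3 -m creep '[[230,-5,0,-2,0],[230,-10,0,-3,0],[230,-15,0,-4,0],[230,-20,0,-5,0],[230,-25,0,-6,0],[230,-29,0,-6,0],[230,-29,0,-6,0]]'; python3 -m creep '[[230,5,0,1,0],[230,10,0,2,0],[230,15,0,3,0],[230,15,0,3,0]]'; python3 trk.py w18
python3 - <<'E'
from h import *
w=cv2.imread('pics/w18.png');s=save('scene','s4')
cv2.imwrite('pics/v7.png',np.hstack([cv2.resize(s[140:240,225:325],(400,400),interpolation=2)[:,:,::-1],cv2.resize(w[100:384,120:404],(400,400))]))
E
```

```text
t: 23.3
tool_pos: [0.5736, -0.3083, 0.096]
tool_rot: [1.989, 2.42, -0.008]
contact_force: [0.4, -7.2, -10.3]
opening: 0.0209
t: 23.88
tool_pos: [0.5787, -0.3341, 0.1001]
tool_rot: [1.994, 2.425, -0.0]
contact_force: [-0.6, -0.7, -3.1]
opening: 0.0207
t: 24.22
tool_pos: [0.5752, -0.3176, 0.097]
tool_rot: [1.993, 2.428, -0.002]
contact_force: [-2.5, -1.5, 0.6]
opening: 0.0205
tcp [ 0.5752 -0.3176  0.097 ] F [-2.5 -1.5  0.6] M [-0.2   0.41  0.02] t 24.22
flange [  0.4 -16.4] 1; bosstop [0.2 5.8] 1; pl_L [-24.2 -23.3] 1; pl_R [-5.9  4.4] 1; hinge [1.4 0.8] 1;
```

View pics/v7.png

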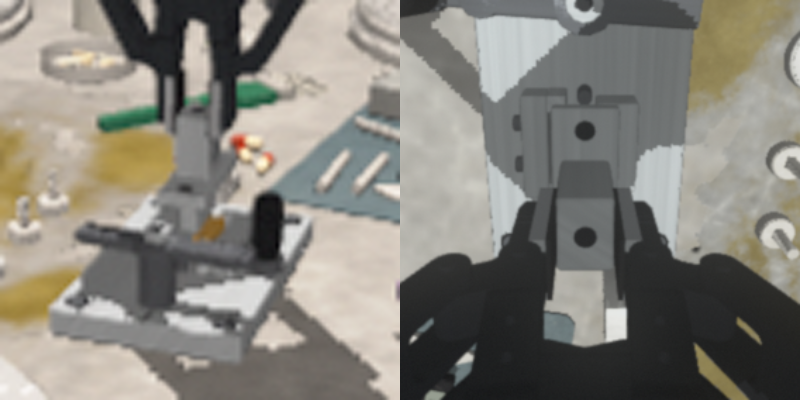

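View 7: the block is out of the slot (the force dropped to its own weight), but the tongue is touching again and the block looks tilted in the pads. Lift clear, grip firmly and measure the tilt.

```bash
python3 -m creep '[[230,0,0,-5,0],[230,0,0,-10,0],[230,0,0,-15,0],[230,0,0,-20,0],[230,0,0,-20,0],[230,0,0,-20,0]]' 60
python3 - <<'E'
from h import *
import pickle
o=ctrl.get_obs();print(o['tool_pos'],o['contact_force'])
c=ctrl.calibration('wrist');w=save('wrist','w19');s=save('scene','s5');pickle.dump(c,open('w19.pkl','wb'))
cv2.imwrite('pics/v8.png',np.hstack([cv2.resize(s[130:220,235:315],(480,540),interpolation=2),cv2.resize(w[150:330,200:300],(300,540),interpolation=2)])[:,:,::-1])
c1=pickle.load(open('w1.pkl','rb'));print('flange hole world',ray(c1,389*.64,321*.64,.051))
E
```

```text
t: 24.82
tool_pos: [0.5757, -0.3183, 0.117]
tool_rot: [1.994, 2.426, 0.001]
contact_force: [-0.2, -0.1, -3.0]
opening: 0.0206
[ 0.57571126 -0.31830515  0.11696289] [-0.15815095 -0.1052065  -2.96608224]
flange hole world [ 0.57168963 -0.28163057  0.051     ]
```

View pics/v8.png

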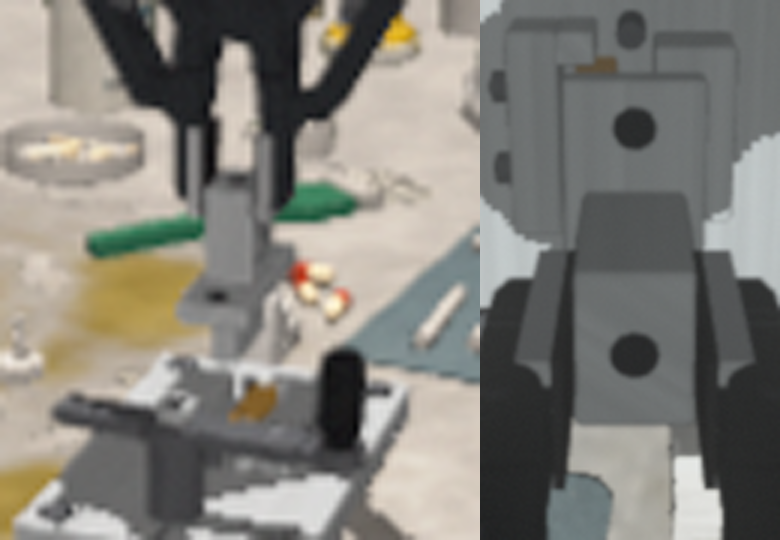

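```bash
cat > tilt.py <<'E'
from h import *
import pickle,sys
def tilt(pk,uv,pts,scene=None,a=.2,y0=None):
    c=pickle.load(open(pk,'rb'));cs=ctrl.calibration('scene')
    def W(p,q):
        # p: x,y,z of block origin, tilt about nest x ; yaw a
        return np.array(p[:3])+R.from_euler('z',a).as_matrix()@R.from_euler('x',p[3]).as_matrix()@np.array(q)
    obs=[(c,u,q) for u,q in zip(uv,pts)]+[(cs,u,q) for u,q in (scene or [])]
    f=lambda p:np.ravel([proj(cc,W(p,q))-u for cc,u,q in obs])
    s=least_squares(f,[.575,-.318,.06,0],loss='soft_l1',x_scale=[.01,.01,.01,.1])
    print('origin',s.x[:3].round(4),'tilt deg',np.degrees(s.x[3]).round(1));print(f(s.x).reshape(-1,2).round(1).tolist())
E
python3 - <<'E'
from tilt import *
uv=[(251.3,268.3),(251.3,240.7),(251.3,291),(251.3,192.3),(251.3,175.3),(252.6,214.3)]
pts=[(0,0,.073),(0,.015,.073),(0,-.015,.073),(0,.0265,.033),(0,.038,.033),(0,.015,.033)]
tilt('w19.pkl',uv,pts); tilt('w19.pkl',uv,pts,[((271.2,179.5),(0,.0265,.033)),((274.7,160),(0,0,.073))])
E
```

```text
origin [ 0.5767 -0.3236  0.0561] tilt deg -1.0
[[0.3, -1.2], [0.2, 0.2], [0.4, 0.8], [-0.1, 1.1], [-0.2, 0.1], [-1.3, -3.5]]
origin [ 0.5767 -0.3237  0.0557] tilt deg -0.9
[[0.3, -1.2], [0.1, 0.3], [0.4, 0.7], [-0.1, 1.2], [-0.2, 0.2], [-1.3, -3.5], [-0.4, -0.2], [-0.6, 0.1]]
```

The tilt is about -1°, and the underside is at about 56 mm (18 mm of air). Now verify the nest pose and lever angle.

```bash
python3 -c "
import cv2
w=cv2.imread('pics/w19.png');cv2.imwrite('pics/v9.png',cv2.resize(w[20:300,100:460],(771,600),interpolation=2))"
```

```text
(no output)
```

View pics/v9.png

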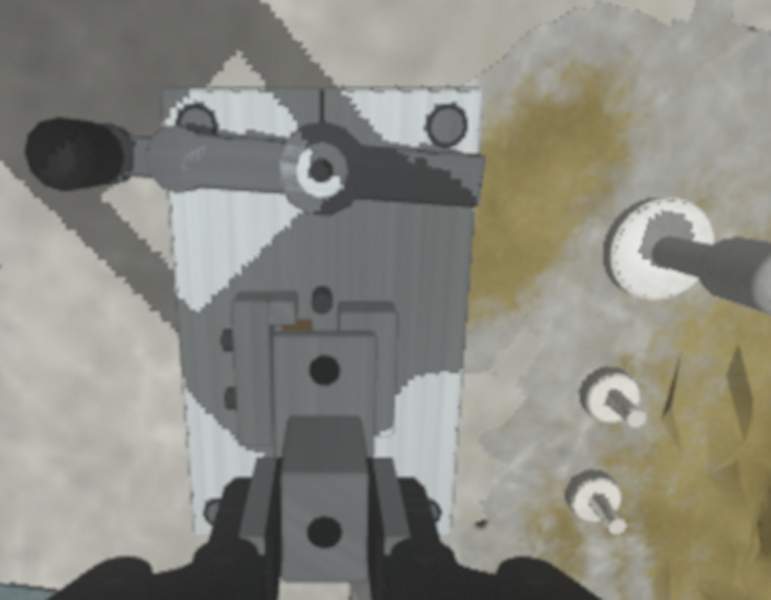

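```bash
python3 - <<'E'
from h import *
import pickle
c=pickle.load(open('w19.pkl','rb'))
F=lambda u:np.array(u)/(771/360)+[100,20]
uv=[F(u) for u in [(482,88),(452,533),(193,532),(162,90),(321,170),(321,299)]]
pts=[(.058,.102,.018),(.058,-.084,.018),(-.058,-.084,.018),(-.058,.102,.018),(0,.075,.062),(0,.027,.034)]
p,r=fitnest(c,pts,uv); print(p.round(4),r.round(1).tolist(),'moved',np.hypot(*(p[:2]-[.578,-.309])),'block off',np.hypot(*(p[:2]-[.5767,-.3236])))
for l,rr in (((165,157),(482,180)),((75,154),(321,170))):
    L=ray(c,*F(l),.059 if l[0]>100 else .08);Q=ray(c,*F(rr),.059);d=L-Q;print('lever',np.degrees(np.arctan2(d[1],d[0])-p[2]-np.pi/2)%360)
E
```

```text
[ 0.5746 -0.3171  0.1978] [[1.6, -1.2], [0.0, 2.1], [-0.1, 2.9], [-2.6, -1.8], [-0.1, -0.1], [0.3, 2.4]] moved 0.008808895973071555 block off 0.006812726771226804
lever 85.89097918643432
lever 85.74983318638971
```

```bash
python3 - <<'E'
from h import *
o=ctrl.get_obs();print(o['t'],o['tool_pos'],o['contact_force'],o['opening']);print(ctrl.finish_job())
E
```

```text
24.9167 [ 0.57521815 -0.31803649  0.11607814] [ 0.16401206 -0.1838078  -3.56042099] 0.02060686480386429
the job is handed in; nothing more can be done
None
```

I handed the job in at about 25 s, with the block out of its slot, upright in the fingers and about 18 mm clear above it. No verdict came back, so the figures below are my own measurements.

I swung the lever round by its knob, then rocked the block side to side along the slot until it came free. The last checks showed:

| Check | Measured | Allowed |
|---|---|---|
| Block tilt | about 1° | under 11° |
| Air under the tongue | about 18 mm (asked for 15) | 5 to 35 mm |
| Block offset from the nest centre | about 7 mm | under 30 mm |
| Nest shift from its start | about 9 mm | under 40 mm |
| Lever angle | about 86° | 80 to 100° |
| Vertical force at the wrist | -3 to -3.6 N, roughly the block's own weight | no separate limit |

- **Firm grip did not work:** at 90 N the first swings slid the nest along the table instead of tilting the block. I regripped higher at 25 to 50 N so the block could pivot between the pads. The pads slipped a few mm up the boss, so I regripped once more partway.
- **Fit errors:** a few picked points missed the nest and block fits by 2 to 3.5 pixels, so those figures are good to a few mm and a degree or two.
- **Lever:** it read about 87° after the swing and 86° at the end, a small drift inside the limit.
- **Bystanders:** the rod and the thumb screws stood upright in the last view. I did not measure how far they or the gauge block had moved.

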